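# Put the ink bottle and the eraser in their wells

## Task

Tidy up into the wooden desk organiser: stand the ink bottle upright in its large square well, and lay the eraser flat in its oblong well. Do not tip the ink bottle over on the way.

Things in the scene. Friction and masses are not known exactly. Their poses are not given: they have to be found in the camera images.
- ink_bottle: Loose dark blue square ink bottle with a round black cap, standing on the bare desk top within the robot's reach (not the one far off to the right); body 48 x 48 mm and 40 mm high with flat upright sides, cap 34 mm across on top of it, 56 mm high in all; about 0.16 kg. Origin: centre of its underside; z up, x and y square to its sides.
- eraser: Loose small white eraser in a blue card sleeve, lying flat on the bare desk top (not the one in the far tray); 23 mm (x) by 50 mm (y) by 12 mm high, about 20 g. Origin: centre of its underside; z up, y along its length.
- square_well (a point): Floor centre of the large square well (72 x 72 mm) in the desk organiser, a wooden block fixed to the desk, 126 (x) x 212 (y) x 24 mm high. In a row from +y to -y: this well, a 40 mm well holding a sharpener, the oblong well (centre 119 mm from this one); a groove with a pencil along its +x edge. Wells 16 mm deep: floor 8 mm, rim 24 mm above the desk. z up, x and y along the well's sides.
- oblong_well (a point): Centre of the floor of the oblong well in the same organiser, at its -y end: 76 mm long (x) and 46 mm wide (y), 16 mm deep, floor 8 mm and rim 24 mm above the desk. z up; x along the length of the well, y across it.
Not all that is in view belongs to the job. There is more than one size of the ink_bottle; the job needs the largest.

How it is judged:
At the end, for the whole second after the job is handed in: The ink bottle stands upright (within 7 degrees) on the floor of the square well and the eraser lies flat (within 10 degrees) on the floor of the oblong well, each with its origin within 22 mm of the well's centre and within 4 mm of its floor, both at rest (horizontal distance between ink_bottle and square_well below 0.022 m and z of ink_bottle in the frame of square_well below 0.004 m and angle between ink_bottle's own z axis and vertical below 0.12 rad and horizontal distance between eraser and oblong_well below 0.022 m and z of eraser in the frame of oblong_well below 0.004 m and angle between eraser's own z axis and vertical below 0.17 rad and linear speed of each of ink_bottle, eraser below 0.02 m/s); the robot touches nothing.
It fails at once if the ink bottle is tipped over (angle between ink_bottle's own z axis and vertical above 0.9 rad).
It also fails if it takes over 56 s, if anything falls off the work surface, if the arm or the gripper's body presses on something with over 40 N, if the wrist force passes 120 N, or if a joint passes its speed limit or range.

## Robot

A 6-joint arm with a two-finger parallel gripper is mounted at the origin on a cart in front of the work surface, level with it; the furniture and walls round the work are solid. World frame = base frame: x ahead of the robot, y to its left, z up, the work surface at z = 0. Lengths are in m, angles in rad, forces in N, time in s.
With the tool pointing down it reaches from about 0.25 to 0.85 m from the base axis. Payload 12.5 kg.
Tool frame: the origin (TCP) lies on the centre line of the jaws, within the pads' length; the fingertips stand 25 mm ahead of it and the grasp point (between the pads) lies 6 mm ahead of it; z points along the fingers, y is the direction in which the jaws open and shut (so a half turn about z gives the same grasp; the last joint's range is limited). The gripper opens to 93 mm and grips with 3 to 60 N. Pads are 15 mm wide; open, the fingers measure 128 mm over their backs; the gripper's body (75 mm by 188 mm) begins 65 mm behind the grasp point.
Start: joints at [1.204, 0.351, 1.652, -0, 1.139, -0.085], TCP at [0.153, 0.528, 0.211] pointing down, gripper open.
Joint ranges: [-2.75, 2.75], [-0.79, 2.1], [0.01, 2.65], [-1.57, 4.71], [0.07, 3.14], [-2.87, 2.87]. Speed limits (rad/s): [2.22, 2.22, 2.79, 3.14, 3.14, 3.14].

## Interface

Orientations are given as a rotation vector (axis times angle).
In Python, from bench import bot, effector, planner, telemetry, cams, workorder gives the robot as it stands. Calls block until the motion is done:
- bot.move_pose(position, orientation): joint-space move of the TCP to a pose.
- bot.movel(position, attitude=None, max_speed=0.15, guard=None): straight line of the TCP; attitude=None keeps the orientation; max_speed is the mean speed in m/s. With guard (N) it stops when the force on the tool has changed by that much, and returns True; else False.
- bot.move_joints(angles): joint-space move.
- effector.gripper_to(opening, newtons=None): finger opening in m; newtons is the grip in N (None keeps the last); returns when the fingers have stopped.
- bot.pause(seconds).
- planner.ik(position, orientation): joint angles nearest the present ones, or None.
- telemetry.sense(): the state.
- cams.capture(name): name is "scene" or "top" or "wrist"; returns a dict with "frame" (420x560x3 uint8, blue, green, red), "fovy" (degrees; the focal length in pixels is half the picture's height over the tangent of half this angle, whatever the lens; pixels are square), "cx", "cy" (the principal point, pixels), "rvec" (rotation vector, rad) and "tvec" (3), from world to camera coordinates, as OpenCV has them. Camera axes: x right, y down, z forward; pixel columns grow to the right and rows downward; lengths in m; the calibration is good to about 2 mm. A picture is of the moment at which its call begins. There is no depth.
A pose or a line that the arm cannot do raises bot.MotionError and nothing moves.
- workorder.sign_off(): hands the job in, once; it reports no verdict.
The state is a dict: "clock": time; "joint_pos": joint angles; "joint_velocities": joint speeds; "effort": joint torques, N m; "ee_pos": TCP position; "tcp_rot": TCP orientation; "ft_force": force on the tool from outside, world axes, zero at the start; "moment": the same for the moment, N m; "finger_gap": finger opening in m.
Only numpy, scipy, OpenCV 4.12 (cv2) and the standard library are available. Lean on these libraries where they do the work, as an engineer would, in place of code of your own. Each camera call takes 0.05 s, during which the arm holds its last target.

## Working session

There is one attempt and no reset: what is moved stays moved. The work goes in short steps, each a Python script; the robot and the scene stay as the last script left them, time stands still between calls to the robot, and variables do not carry over. Pictures are saved under pics/ and viewed, and the job is handed in when it is done.

```bash
mkdir -p pics; ls; cat > h.py <<'E'
import numpy as np, cv2, pickle
def cap(n,tag):
    from bench import cams
    c=cams.capture(n); pickle.dump(c,open(f'pics/{tag}.pkl','wb')); cv2.imwrite(f'pics/{tag}.png',c['frame']); return c
def ld(tag): return pickle.load(open(f'pics/{tag}.pkl','rb'))
def K(c):
    f=c['frame'].shape[0]/2/np.tan(np.radians(c['fovy'])/2); return np.array([[f,0,c['cx']],[0,f,c['cy']],[0,0,1.]])
def p2w(c,uv,z):
    R,_=cv2.Rodrigues(np.array(c['rvec'],float)); t=np.array(c['tvec'],float).ravel()
    o=-R.T@t; d=R.T@np.linalg.inv(K(c))@np.array([uv[0],uv[1],1.]); return o+d*(z-o[2])/d[2]
def w2p(c,P):
    return cv2.projectPoints(np.array(P,float).reshape(-1,3),np.array(c['rvec'],float),np.array(c['tvec'],float),K(c),c.get('dist'))[0].reshape(-1,2)
def crop(tag,x0,y0,x1,y1,out,s=4):
    im=cv2.imread(f'pics/{tag}.png')[y0:y1,x0:x1]; cv2.imwrite(f'pics/{out}.png',cv2.resize(im,None,fx=s,fy=s,interpolation=cv2.INTER_CUBIC))
E
python3 - <<'E'
from h import *
for n in ['scene','top','wrist']:
    c=cap(n,n+'0'); print(n,{k:v for k,v in c.items() if k!='frame'})
from bench import telemetry
print(telemetry.sense())
E
```

```text
pics
scene {'fovy': 55.44832027476738, 'cx': 280.89325073701553, 'cy': 205.8387109015584, 'rvec': array([ 2.30011655, -0.60016789,  0.24980421]), 'tvec': array([-0.45018341,  0.13935243,  0.88613761])}
top {'fovy': 52.55173929978592, 'cx': 278.85523471148616, 'cy': 212.28540871554125, 'rvec': array([ 2.17462383, -2.13640392,  0.08928162]), 'tvec': array([-0.07445724,  0.45227985,  0.90556963])}
wrist {'fovy': 71.41978780867933, 'cx': 279.80459046048503, 'cy': 208.50987466679652, 'rvec': array([-2.32807379, -1.74963897, -0.24032948]), 'tvec': array([-0.54895506, -0.03259668,  0.39065658])}
{'clock': 0.15, 'joint_pos': array([ 1.20435126e+00,  3.51102463e-01,  1.65225596e+00,  7.29722358e-06,
        1.13914225e+00, -8.46079325e-02]), 'joint_velocities': array([ 1.19739491e-03, -1.51641267e-03, -2.55724384e-03, -2.91849061e-05,
       -6.85994276e-04,  1.01509150e-03]), 'effort': array([ 8.44443839e-04, -4.97462547e+01, -2.85344571e+01,  6.99177780e-02,
        2.45800620e-02, -1.00853265e-04]), 'ee_pos': array([0.15284538, 0.52804923, 0.21073862]), 'tcp_rot': array([-4.41220246e-01, -3.11024289e+00,  1.38777519e-03]), 'ft_force': array([ 0.11068666, -0.53933003,  0.43050203]), 'moment': array([-0.04973342,  0.00892045,  0.01688633]), 'finger_gap': 0.09309591161752248}
```

View pics/top0.png

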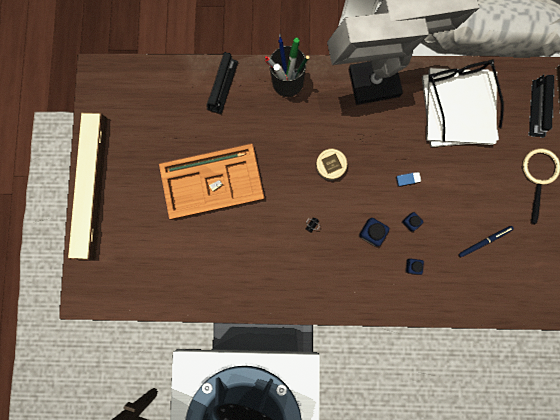

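View pics/scene0.png

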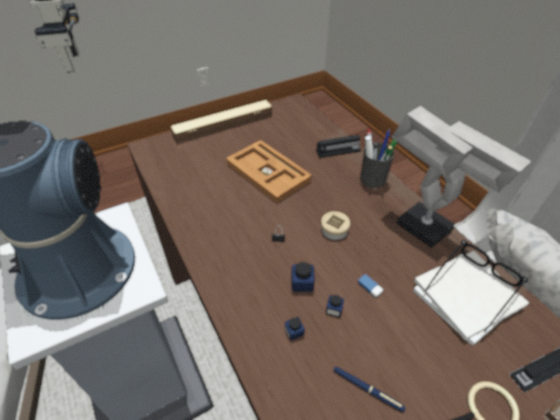

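View pics/wrist0.png

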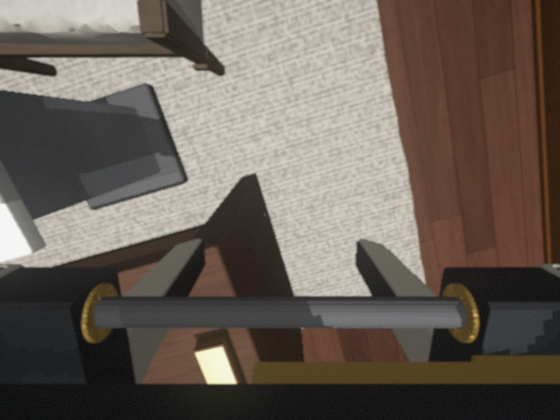

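The top view shows the organiser around (212,181), with the square well on its left (+y) and the oblong well on its right. The large bottle is at (375,232), with smaller ones at (412,221) and (415,267). The eraser is at (409,179). Next I'll enlarge these areas.

```bash
python3 - <<'E'
from h import *
crop('top0',150,135,280,225,'t_org',6)
crop('top0',345,160,445,260,'t_obj',6)
crop('scene0',215,130,325,210,'s_org',7)
crop('scene0',270,250,400,345,'s_obj',6)
c=ld('top0'); s=ld('scene0')
for n,uv,z in [('bot',(375,232),.048),('er',(409,179),.012),('org',(212,181),.024)]: print(n,p2w(c,uv,z))
print(p2w(s,(303,273),.05),p2w(s,(370,285),.012))
E
```

```text
bot [ 0.41252935 -0.27013468  0.048     ]
er [ 0.53357269 -0.35285456  0.012     ]
org [0.52044631 0.08244974 0.024     ]
[ 0.40957386 -0.28239259  0.05      ] [ 0.53251892 -0.35554477  0.012     ]
```

View pics/t_org.png

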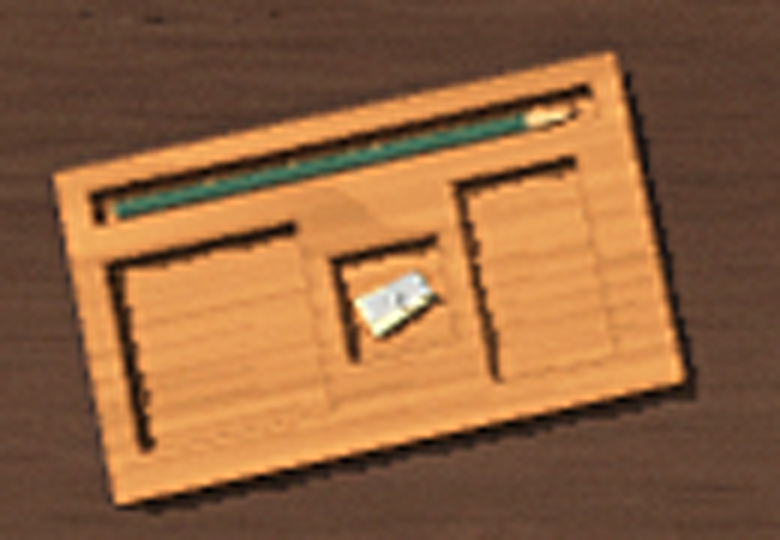

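View pics/t_obj.png

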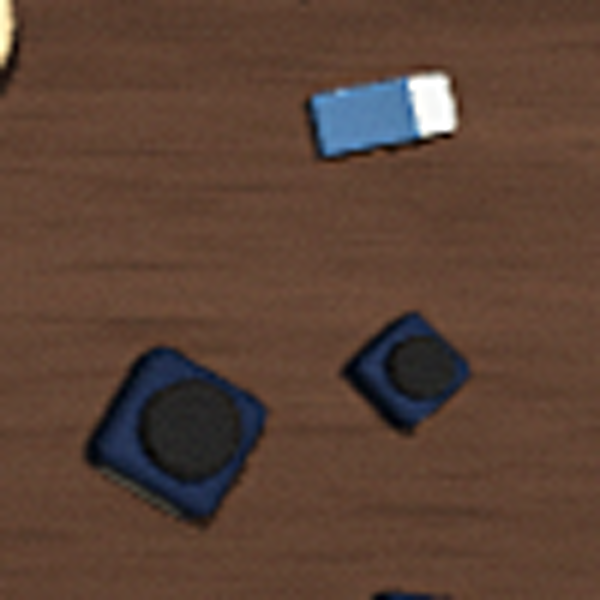

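View pics/s_org.png

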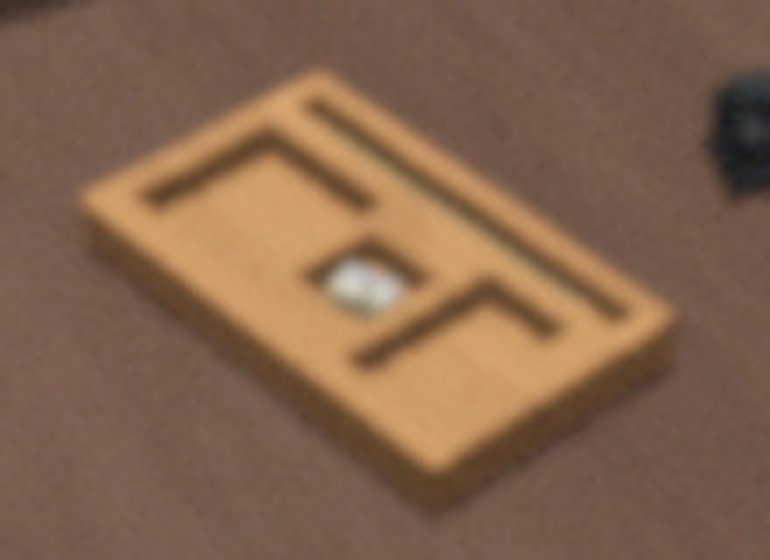

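View pics/s_obj.png

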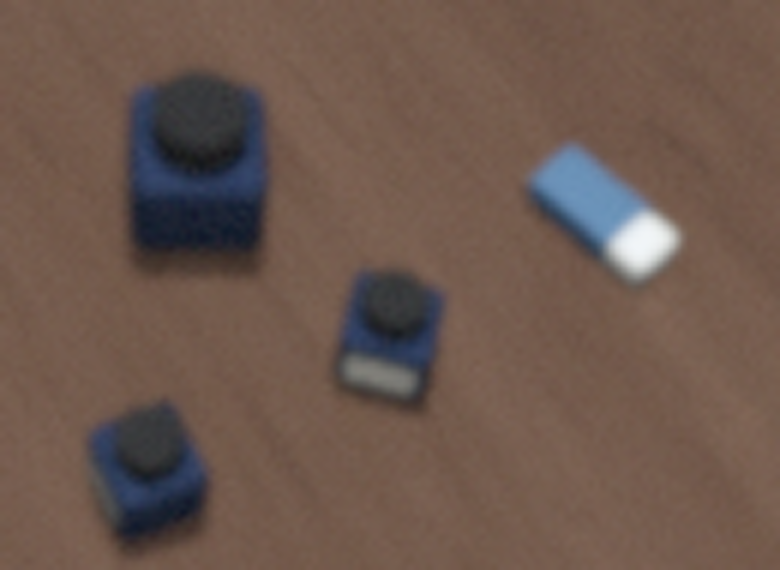

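```bash
python3 - <<'E'
from h import *
c=ld('top0'); s=ld('scene0')
def W(cam,pts,s_,x0,y0,z): return np.array([p2w(cam,((x+.5)/s_-.5+x0,(y+.5)/s_-.5+y0),z)[:2] for x,y in pts])
R=lambda a:np.round(a,4).tolist()
def fit(P,Q): # P local -> Q world
    pc,qc=P.mean(0),Q.mean(0); A=P-pc;B=Q-qc
    th=np.arctan2((A[:,0]*B[:,1]-A[:,1]*B[:,0]).sum(),(A*B).sum()); r=np.array([[np.cos(th),-np.sin(th)],[np.sin(th),np.cos(th)]])
    return qc-r@pc,th,np.linalg.norm(B-A@r.T,axis=1)
L=np.array([[.063,.106],[.063,-.106],[-.063,-.106],[-.063,.106]])
for nm,Q in [('top',W(c,[(53,175),(613,52),(688,382),(115,505)],6,150,135,.024)),('scene',W(s,[(320,70),(680,315),(437,475),(80,197)],7,215,130,.024))]:
    t,th,e=fit(L,Q); print('org',nm,t,np.degrees(th),e.round(4))
    if nm=='top':
        r=np.array([[np.cos(th),-np.sin(th)],[np.sin(th),np.cos(th)]])
        for w in ([(107,262),(297,225),(330,408),(148,450)],[(455,185),(575,158),(613,350),(497,380)]):
            print('well local',R((W(c,w,6,150,135,.024)-t)@r))
    else:
        r=np.array([[np.cos(th),-np.sin(th)],[np.sin(th),np.cos(th)]])
        for w in ([(267,128),(375,205),(140,200)],[(490,275),(563,328),(350,362)]): print('well local s',R((W(s,w,7,215,130,.024)-t)@r))
print('cap top',R(W(c,[(191,429)],6,345,160,.056)),'scene',R(W(s,[(200,112)],6,270,250,.056)))
B=W(c,[(160,348),(266,410),(205,523),(92,455)],6,345,160,.04);print('body top',R(B),B.mean(0))
Bs=W(s,[(133,85),(262,90),(266,180),(132,187)],6,270,250,.04);print('body scene',R(Bs),Bs.mean(0))
for nm,Q in [('top',W(c,[(310,93),(445,73),(458,133),(322,158)],6,345,160,.012)),('scene',W(s,[(572,143),(682,238),(637,278),(530,182)],6,270,250,.012))]:
    print('er',nm,R(Q),Q.mean(0),R(np.linalg.norm(Q-np.roll(Q,1,0),axis=1)))
    d=Q[0]-Q[1]+Q[3]-Q[2]; print(np.degrees(np.arctan2(d[1],d[0])))
for Q in (B,Bs):
    print([np.degrees(np.arctan2(*(Q[(i+1)%4]-Q[i])[::-1]))%90 for i in range(4)],R(np.linalg.norm(Q-np.roll(Q,1,0),axis=1)))
E
```

```text
org top [0.52085581 0.08522943] 13.364047338328268 [0.0005 0.0002 0.0014 0.0008]
well local [[0.0265, 0.0929], [0.0248, 0.0215], [-0.0446, 0.0228], [-0.0454, 0.0911]]
well local [[0.0268, -0.0386], [0.0271, -0.084], [-0.046, -0.0829], [-0.0477, -0.0391]]
org scene [0.52139499 0.08205813] 13.193147849555734 [0.0018 0.0006 0.003  0.0011]
well local s [[0.0216, 0.0916], [0.0213, 0.0234], [-0.0464, 0.0893]]
well local s [[0.0258, -0.0394], [0.0252, -0.0812], [-0.0478, -0.0411]]
cap top [[0.414, -0.2715]] scene [[0.4132, -0.2758]]
body top [[0.4436, -0.2639], [0.4222, -0.3012], [0.382, -0.2795], [0.4052, -0.2399]] [ 0.41326593 -0.27111858]
body scene [[0.4052, -0.2448], [0.4438, -0.2689], [0.4247, -0.3014], [0.3832, -0.2815]] [ 0.41420998 -0.27414955]
er top [[0.542, -0.3249], [0.5502, -0.3745], [0.5278, -0.3789], [0.5177, -0.329]] [ 0.5344154  -0.35185191] [0.0246, 0.0503, 0.0228, 0.0509]
100.41807364640871
er scene [[0.5414, -0.3267], [0.5502, -0.3774], [0.5263, -0.3824], [0.518, -0.3328]] [ 0.53395938 -0.35484691] [0.0242, 0.0514, 0.0244, 0.0503]
99.71050026928887
[np.float64(60.10225394161034), np.float64(61.6733616669122), np.float64(59.586069076281085), np.float64(57.911758859302125)] [0.0454, 0.043, 0.0458, 0.046]
[np.float64(58.07164303767307), np.float64(59.506377055345894), np.float64(64.33100527064784), np.float64(59.13931529279226)] [0.0428, 0.0456, 0.0378, 0.046]
```

```bash
cat >> h.py <<'E'
from scipy.spatial.transform import Rotation as Ro
def rv(deg):
    a=np.radians(deg); y=np.array([np.cos(a),np.sin(a),0]); z=np.array([0,0,-1.]); return Ro.from_matrix(np.c_[np.cross(y,z),y,z]).as_rotvec()
def org(l,th=13.3,t=(.521,.0837)):
    a=np.radians(th); return np.array([t[0]+l[0]*np.cos(a)-l[1]*np.sin(a), t[1]+l[0]*np.sin(a)+l[1]*np.cos(a)])
E
python3 - <<'E'
from h import *
from bench import bot,planner,telemetry
for p,ds in [((.4135,-.273,.15),(60,240,150,330)),((*org((-.01,.056)),.15),(13,193,103,283)),((.534,-.3535,.15),(10,190)),((*org((-.01,-.062)),.15),(103,283))]:
    for d in ds:
        q=planner.ik(np.array(p),rv(d)); print(p,d,None if q is None else np.round(q,2))
bot.move_pose([.4135,-.273,.17],rv(60)); print(telemetry.sense()['clock'],telemetry.sense()['ee_pos'])
cap('wrist','w1')
E
```

```text
(0.4135, -0.273, 0.15) 60 [-0.68  0.33  1.85  0.    0.96 -1.72]
(0.4135, -0.273, 0.15) 240 [-0.68  0.33  1.85 -0.    0.96  1.42]
(0.4135, -0.273, 0.15) 150 None
(0.4135, -0.273, 0.15) 330 [-0.68  0.33  1.85 -0.    0.96 -0.15]
(np.float64(0.49838542598969526), np.float64(0.1358975195036359), 0.15) 13 [ 0.18  0.37  1.8  -0.    0.98 -0.05]
(np.float64(0.49838542598969526), np.float64(0.1358975195036359), 0.15) 193 None
(np.float64(0.49838542598969526), np.float64(0.1358975195036359), 0.15) 103 [ 0.18  0.37  1.8  -0.    0.98 -1.62]
(np.float64(0.49838542598969526), np.float64(0.1358975195036359), 0.15) 283 [ 0.18  0.37  1.8  -0.    0.98  1.52]
(0.534, -0.3535, 0.15) 10 [-0.66  0.58  1.46 -0.    1.11 -0.83]
(0.534, -0.3535, 0.15) 190 [-0.66  0.58  1.46 -0.    1.11  2.31]
(np.float64(0.5255312949778915), np.float64(0.021062412515939488), 0.15) 103 [-0.05  0.38  1.77 -0.    0.99 -1.85]
(np.float64(0.5255312949778915), np.float64(0.021062412515939488), 0.15) 283 [-0.05  0.38  1.77 -0.    0.99  1.3 ]
3.1083 [ 0.41381141 -0.27256885  0.17002159]
```

View pics/w1.png

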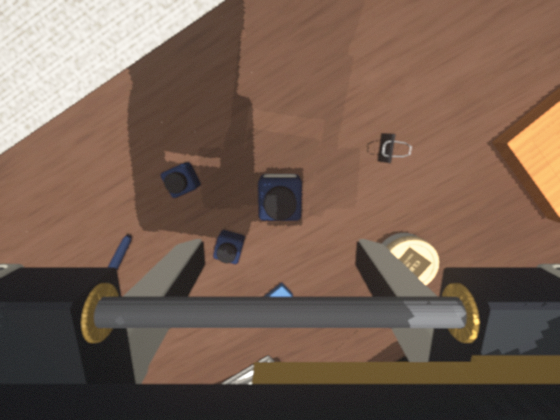

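The wrist view shows the large bottle at about (280,200), square with the jaws. I'll measure it in an enlarged crop.

```bash
python3 - <<'E'
from h import *
crop('w1',240,160,320,240,'w1c',8)
E
```

```text
(no output)
```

View pics/w1c.png

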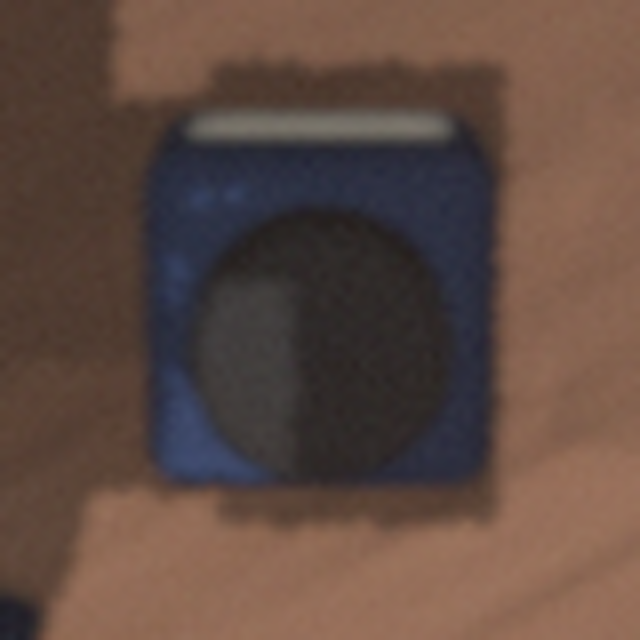

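```bash
python3 - <<'E'
from h import *
c=ld('w1')
g=lambda x,y,z:p2w(c,((x+.5)/8-.5+240,(y+.5)/8-.5+160),z)
P=[g(*q,.04) for q in [(150,150),(492,150),(492,487),(150,487)]]
print(np.mean(P,0),[np.linalg.norm(P[i]-P[i-1]) for i in range(4)]); d=P[1]-P[0]; print(np.degrees(np.arctan2(d[1],d[0]))%180)
print('cap',g(320,348,.056))
E
```

```text
[ 0.41498625 -0.2737251   0.04      ] [np.float64(0.04647202182472587), np.float64(0.04487153646365755), np.float64(0.04647660313597734), np.float64(0.04671273288865352)]
60.02985985999835
cap [ 0.41442859 -0.27355637  0.056     ]
```

```bash
python3 - <<'E'
from h import *
from bench import bot,effector,telemetry
o=rv(60)
bot.movel([.4145,-.2735,.10],o); print(bot.movel([.4145,-.2735,.045],max_speed=.08,guard=15))
effector.gripper_to(.03,25); s=telemetry.sense(); print(s['finger_gap'],s['ee_pos'],s['ft_force'])
bot.movel([.4145,-.2735,.15],max_speed=.12); s=telemetry.sense(); print(s['finger_gap'],s['ft_force'],s['clock'])
cap('scene','s2'); cap('wrist','w2')
p=org((-.01,.056)); bot.move_pose([*p,.17],rv(103.3)); s=telemetry.sense(); print(s['finger_gap'],s['ee_pos'],s['ft_force'],s['clock'])
cap('wrist','w3');cap('scene','s3');cap('top','t3')
E
```

```text
False
0.03299914792121299 [ 0.41450256 -0.27348215  0.04499831] [0.79622988 0.09662584 0.0627961 ]
0.032790219607966985 [ 0.16072628 -0.31067941 -2.31682949] 6.6167
0.03319247280750143 [0.49854514 0.13511361 0.16992691] [-0.71225632 -0.21236976 -1.47538681] 8.2583
```

View pics/w3.png

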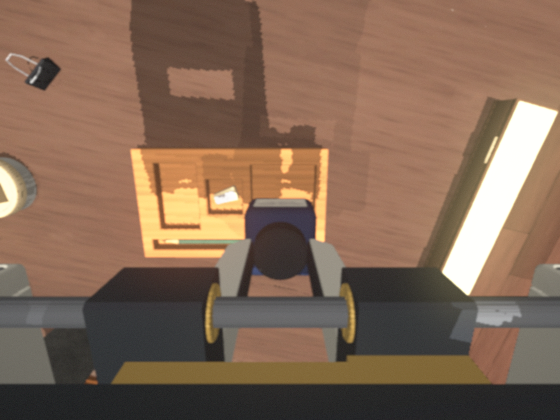

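View pics/s3.png

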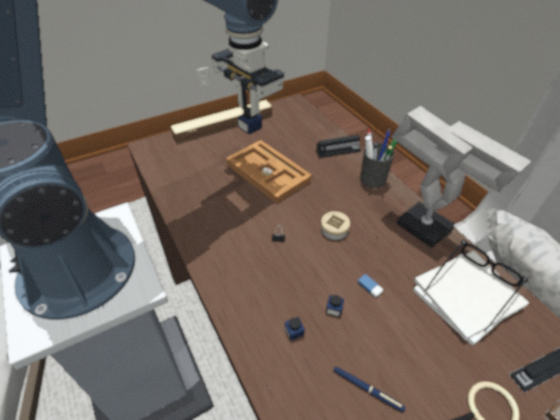

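The bottle is held and hanging upright. But the gap reads 33 mm, which matches the cap and not the 48 mm body, so I'll look closer.

```bash
python3 - <<'E'
from h import *
crop('s3',200,40,300,140,'s3c',6)
crop('w3',120,130,350,310,'w3c',3)
crop('s2',240,180,370,320,'s2c',4)
E
```

```text
(no output)
```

View pics/s3c.png

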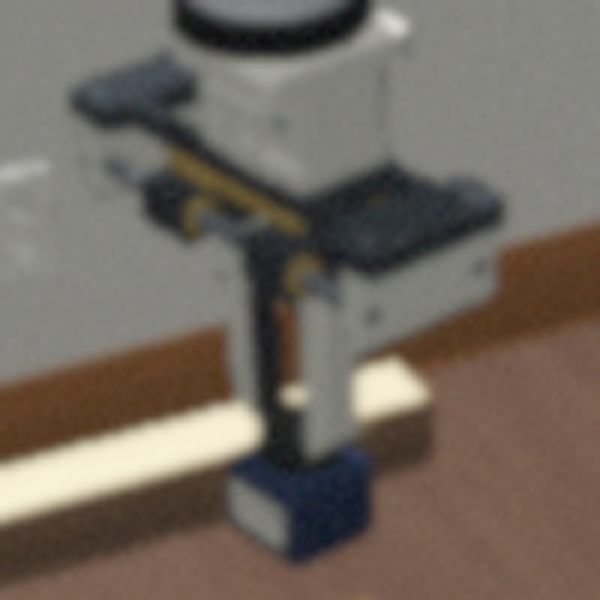

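View pics/w3c.png

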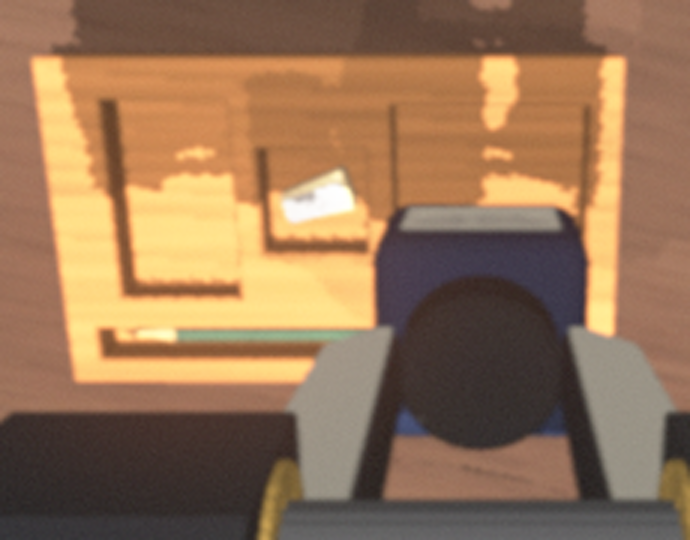

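View pics/s2c.png

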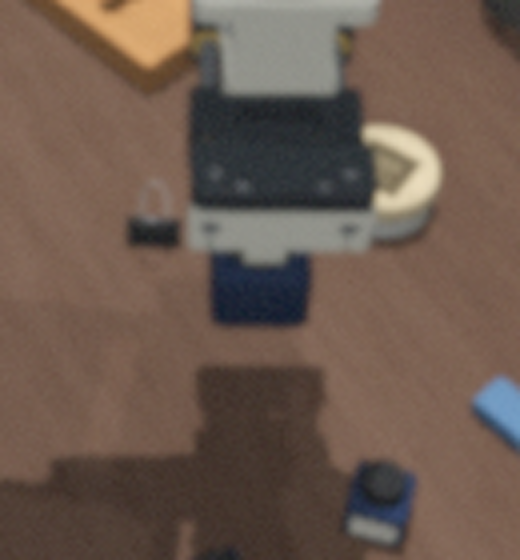

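```bash
python3 - <<'E'
from h import *
c=ld('s3'); e=np.array([0.49854514,0.13511361,0.16992691])
a=np.radians(103.3); y=np.array([np.cos(a),np.sin(a),0]); x=np.array([-y[1],y[0],0])
for d in (0,.006,.025):
    for sgn in(-1,1):
        p=w2p(c,e+[0,0,-d]+sgn*y*.0165)[0]; print(d,sgn,((p-[200,40]+.5)*6-.5).round())
for zt in (.005,.025): # body top corner height above/below: TCP-zt
    for sx in(-1,1):
        for sy in(-1,1):
            p=w2p(c,e+[0,0,-zt]+sx*x*.024+sy*y*.024)[0]; print('bodytop',zt,sx,sy,((p-[200,40]+.5)*6-.5).round())
c=ld('w3')
for d in(.006,.025):
    for sgn in(-1,1): print('w',d,sgn,((w2p(c,e+[0,0,-d]+sgn*y*.0165)[0]-[120,130])*3).round())
for zt in (.005,.025):
    print('w cap r',zt,((w2p(c,[e+[0,0,-zt]+y*s*.024+x*sx*.024 for s in(-1,1) for sx in (-1,1)])-[120,130])*3).round().tolist())
E
```

```text
0 -1 [322. 457.]
0 1 [273. 425.]
0.006 -1 [323. 469.]
0.006 1 [274. 437.]
0.025 -1 [325. 507.]
0.025 1 [276. 475.]
bodytop 0.005 -1 -1 [377. 453.]
bodytop 0.005 -1 1 [305. 408.]
bodytop 0.005 1 -1 [290. 496.]
bodytop 0.005 1 1 [219. 449.]
bodytop 0.025 -1 -1 [378. 493.]
bodytop 0.025 -1 1 [308. 448.]
bodytop 0.025 1 -1 [292. 536.]
bodytop 0.025 1 1 [222. 489.]
w 0.006 -1 [408. 341.]
w 0.006 1 [558. 341.]
w 0.025 -1 [415. 310.]
w 0.025 1 [551. 310.]
w cap r 0.005 [[378.0, 441.0], [370.0, 237.0], [589.0, 441.0], [597.0, 237.0]]
w cap r 0.025 [[387.0, 401.0], [380.0, 214.0], [580.0, 401.0], [586.0, 214.0]]
```

The projections put the body top 5 mm below the TCP, so nothing slipped. The fingertips end about level with the TCP, not 25 mm ahead of it as documented, and they hold the cap. That grip is upright and fits this job. Next I'll check the well position from this wrist view.

```bash
python3 - <<'E'
from h import *
c=ld('w3')
g=lambda q,z=.024:p2w(c,((q[0]+.5)/3-.5+120,(q[1]+.5)/3-.5+130),z)[:2]
def L(p,th=13.3,t=(.521,.0837)):
    a=np.radians(th); d=p-np.array(t); return np.array([d[0]*np.cos(a)+d[1]*np.sin(a),-d[0]*np.sin(a)+d[1]*np.cos(a)]).round(4)
for n,q in dict(c1=(30,57),c2=(627,57),c3=(75,382),sqL=(391,103),sqR=(587,103),obUL=(102,100),obUR=(238,97),obLL=(125,297),obLR=(240,297)).items(): print(n,g(q).round(4),L(g(q)))
E
```

```text
c1 [ 0.4855 -0.0348] [-0.0618 -0.1071]
c2 [0.4366 0.1735] [-0.0615  0.1068]
c3 [ 0.609  -0.0055] [ 0.0651 -0.1071]
sqL [0.472  0.0945] [-0.0452  0.0218]
sqR [0.4557 0.1638] [-0.0451  0.093 ]
obUL [ 0.4949 -0.0079] [-0.0464 -0.0831]
obUR [0.4826 0.04  ] [-0.0475 -0.0337]
obLL [0.5687 0.0095] [ 0.0293 -0.0832]
obLR [0.5585 0.0527] [ 0.0294 -0.0388]
```

```bash
python3 - <<'E'
from h import *
from bench import bot,effector,telemetry
p=org((-.009,.0572)); o=rv(103.3)
bot.movel([*p,.085],o); hit=bot.movel([*p,.050],max_speed=.03,guard=6)
s=telemetry.sense(); print(hit,s['ee_pos'],s['ft_force'],s['finger_gap'],s['clock'])
cap('scene','s4'); cap('top','t4'); crop('s4',200,90,330,210,'s4c',5)
E
```

```text
True [0.49887216 0.13758492 0.0526788 ] [-0.58921539  2.57630643  3.22749699] 0.03349973890527842 10.1083
```

View pics/s4c.png

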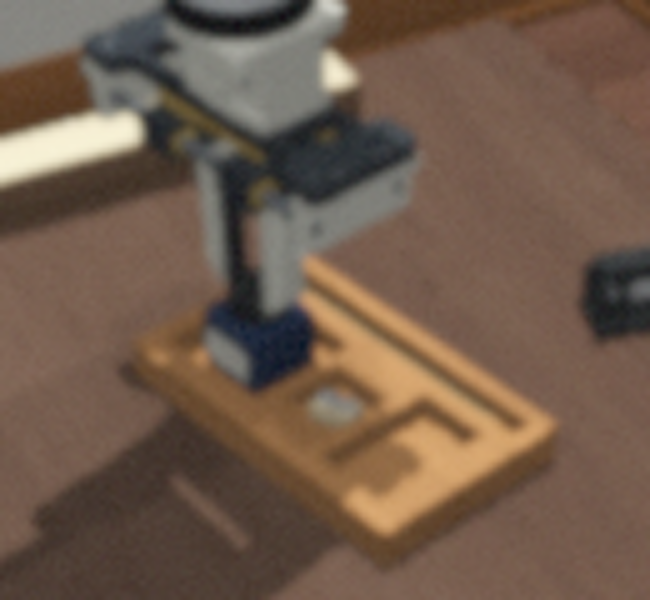

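The contact height of 0.0527 matches the well floor (0.053 expected). I'll release, then move over the eraser.

```bash
python3 - <<'E'
from h import *
from bench import bot,effector,telemetry
effector.gripper_to(.06)
s=telemetry.sense(); e=s['ee_pos']; bot.movel([e[0],e[1],.15],max_speed=.12)
cap('wrist','w5')
bot.move_pose([.534,-.3535,.15],rv(10)); s=telemetry.sense(); print(s['ee_pos'],s['clock'],s['finger_gap'],s['ft_force'])
cap('wrist','w6'); cap('top','t6'); cap('scene','s6'); crop('scene' if 0 else 's6',205,110,335,210,'s6c',5)
crop('w6',230,150,330,260,'w6c',5)
crop('t6',150,135,280,225,'t6c',6)
E
```

```text
[ 0.53443209 -0.35250492  0.15003178] 13.675 0.059974852575707956 [-0.00330964  0.43565031 -0.10564498]
```

View pics/s6c.png

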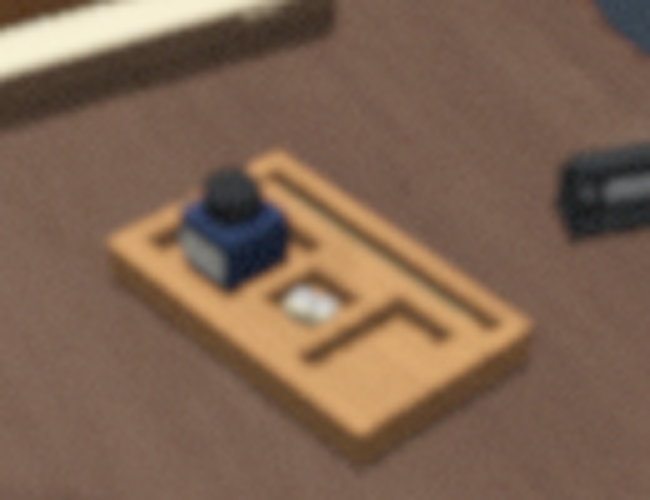

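View pics/w6.png

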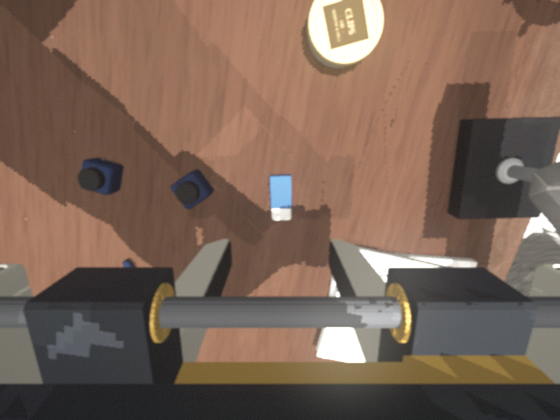

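View pics/t6c.png

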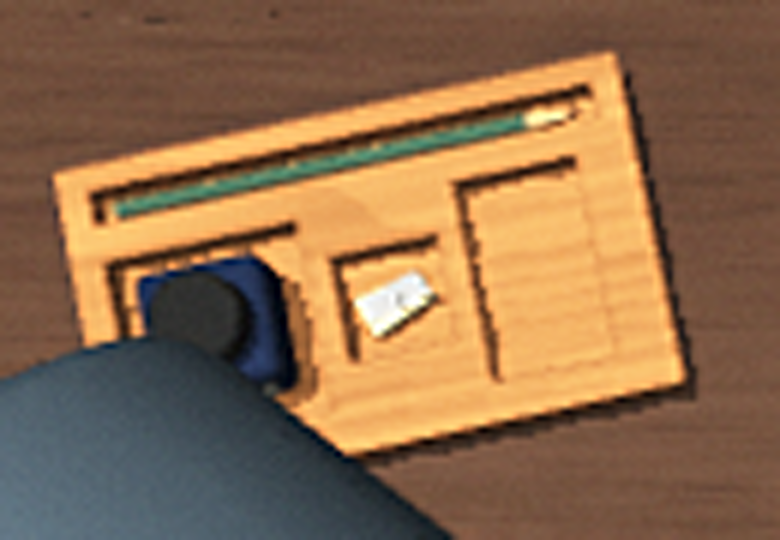

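View pics/w6c.png

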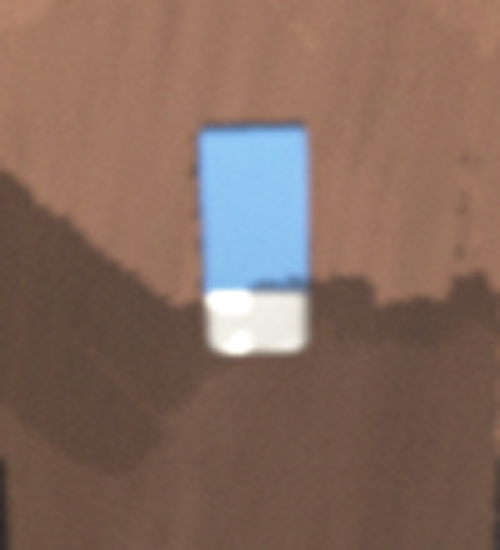

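The bottle stands upright and centred in the square well. The eraser is at about (281,197) in the wrist view, aligned with the jaws.

```bash
python3 - <<'E'
from h import *
from bench import bot,effector,telemetry
c=ld('w6')
P=np.array([p2w(c,((x+.5)/5-.5+230,(y+.5)/5-.5+150),.012) for x,y in [(200,127),(308,127),(307,352),(208,353)]])
m=P.mean(0); d=P[0]+P[1]-P[2]-P[3]; th=np.degrees(np.arctan2(d[1],d[0])); print(m,th,[np.linalg.norm(P[i]-P[i-1]) for i in range(4)])
if np.hypot(m[0]-.534,m[1]+.3535)>.006: raise SystemExit
o=rv(th%180-90)
bot.movel([m[0],m[1],.04],o,max_speed=.12)
hit=bot.movel([m[0],m[1],-.002],max_speed=.025,guard=5); s=telemetry.sense(); print(hit,s['ee_pos'],s['ft_force'],s['clock'])
cap('scene','s7'); crop('s7',300,200,440,320,'s7c',5)
E
```

```text
[ 0.53632411 -0.35356376  0.012     ] 101.01231397815097 [np.float64(0.050986816939292724), np.float64(0.02319450913503856), np.float64(0.050741466491676795), np.float64(0.02219164942550507)]
False [ 0.53638206 -0.35359851 -0.00187632] [0.35188994 0.22991084 0.73290555] 16.725
```

View pics/s7c.png

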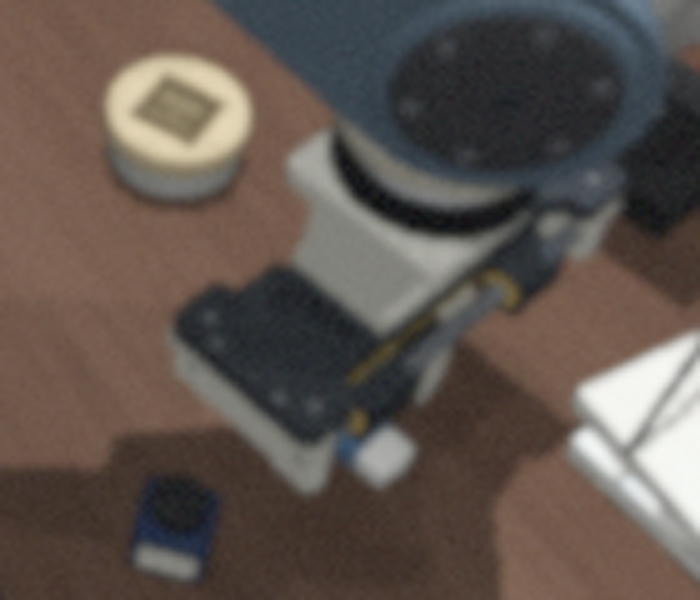

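```bash
python3 - <<'E'
from h import *
from bench import bot,effector,telemetry
s=telemetry.sense();e=s['ee_pos']
hit=bot.movel([.5363,-.3536,-.010],max_speed=.015,guard=5); s=telemetry.sense(); print(hit,s['ee_pos'],s['ft_force'],s['clock'])
E
```

```text
True [ 0.53635712 -0.35364609 -0.00716001] [-1.51413479  0.53789284  6.72970398] 17.1917
```

The tips touch the desk at TCP z ≈ -0.0065, so the real fingertips are about 6 mm behind the reported TCP. I'll raise 2 mm and grip the eraser.

```bash
python3 - <<'E'
from h import *
from bench import bot,effector,telemetry
bot.movel([.5363,-.3536,-.0045],max_speed=.03)
effector.gripper_to(.015,12); s=telemetry.sense(); print(s['finger_gap'],s['ee_pos'],s['ft_force'])
bot.movel([.5363,-.3536,.10],max_speed=.12)
p=org((-.009,-.0612)); print(p)
bot.move_pose([*p,.10],rv(103.3)); s=telemetry.sense(); print(s['finger_gap'],s['ee_pos'],s['clock'])
cap('wrist','w8');cap('scene','s8'); crop('s8',215,90,345,210,'s8c',5)
E
```

```text
0.021908319390552412 [ 0.53627378 -0.35356479 -0.00453051] [-0.41594072  0.61839973 -0.07933705]
[0.52632043 0.02207101]
0.021931747413792658 [0.5266367  0.02142955 0.09993916] 20.5667
```

View pics/s8c.png

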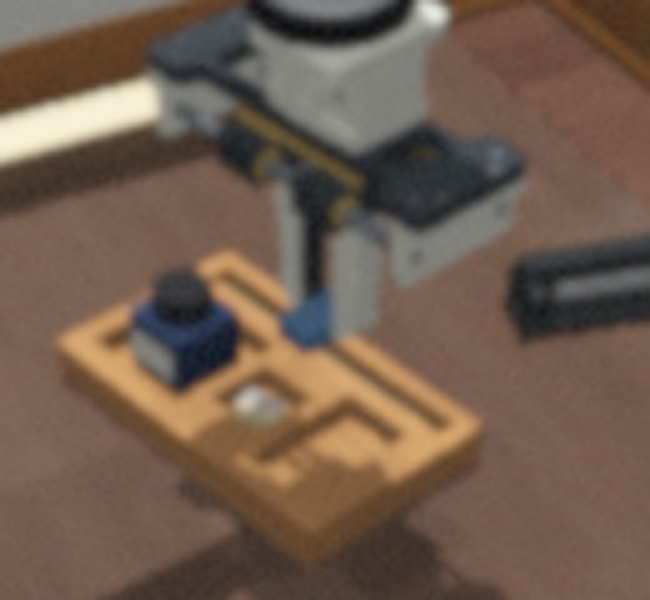

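View pics/w8.png

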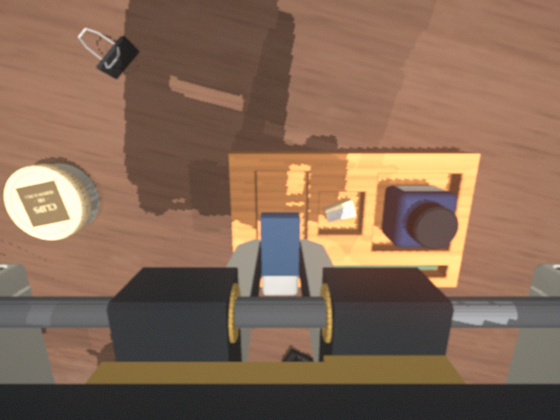

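The eraser is held level over the oblong well, and the bottle still stands. The fingers are too thick to fit in the well beside the eraser, so I'll lower the tips to just above the rim and release.

```bash
python3 - <<'E'
from h import *
from bench import bot,effector,telemetry
p=org((-.009,-.0612)); o=rv(103.3)
bot.movel([*p,.045],o,max_speed=.1); print(bot.movel([*p,.0195],max_speed=.03,guard=5)); s=telemetry.sense(); print(s['ee_pos'],s['ft_force'])
bot.pause(.3)
effector.gripper_to(.045); bot.pause(.3)
bot.movel([*p,.16],max_speed=.15); cap('wrist','w9'); cap('scene','s9'); 
bot.move_pose([.40,-.15,.22],rv(103.3)); s=telemetry.sense(); print(s['ee_pos'],s['ft_force'],s['clock'])
cap('top','t9'); cap('scene','s9b'); crop('s9b',205,110,335,210,'s9c',5); crop('t9',150,135,280,225,'t9c',6)
E
```

```text
False
[0.52641022 0.02205942 0.01961709] [-0.50444306  0.64211236 -0.87371579]
[ 0.40046284 -0.14960655  0.21972683] [-0.26569669  0.67726313  0.17782709] 25.65
```

View pics/t9c.png

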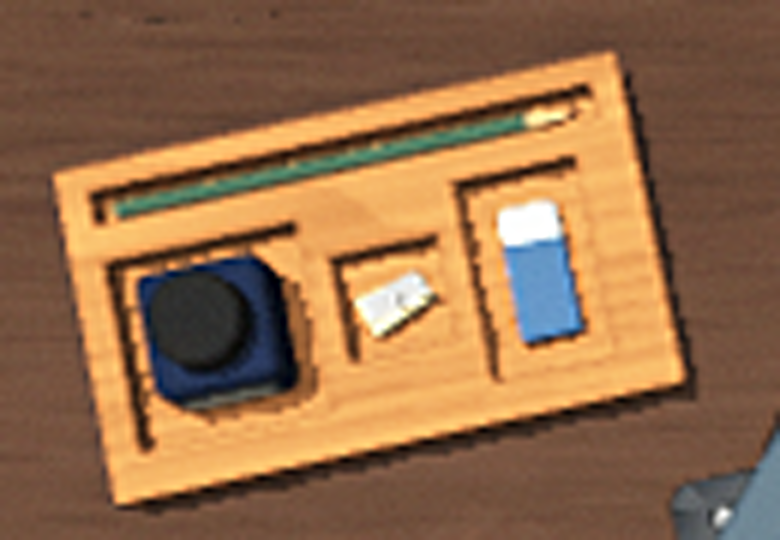

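View pics/s9c.png

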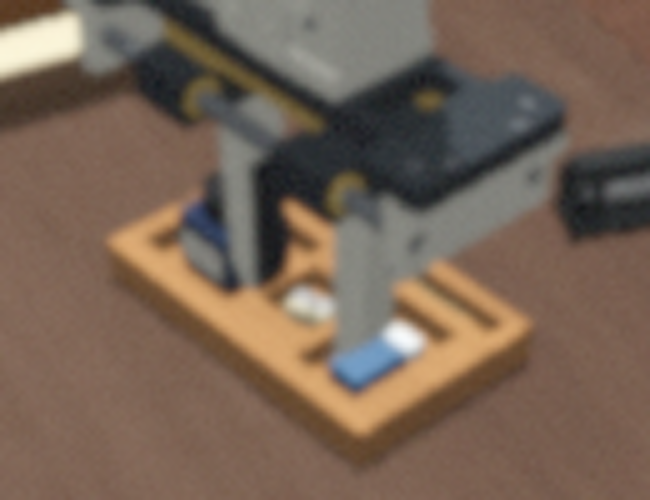

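View pics/w9.png

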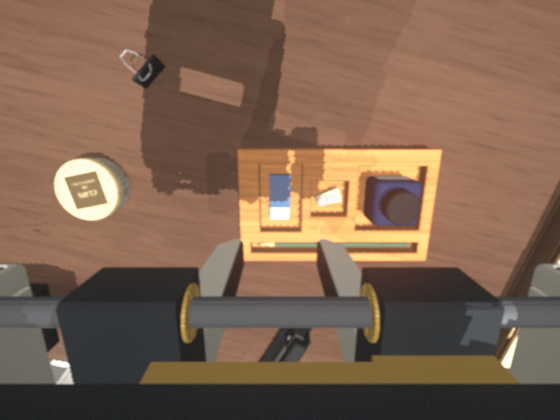

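Both items are in their wells. I'll do a numeric check before handing in.

```bash
python3 - <<'E'
from h import *
c=ld('t9'); g=lambda x,y,z:p2w(c,((x+.5)/6-.5+150,(y+.5)/6-.5+135),z)[:2]
P=np.array([g(*q,.02) for q in [(497,206),(556,198),(586,330),(526,345)]])
print('eraser off',P.mean(0)-org((-.009,-.0612)),[round(np.linalg.norm(P[i]-P[i-1]),4) for i in range(4)])
print('cap off',g(199,322,.064)-org((-.009,.0572)))
B=np.array([g(*q,.048) for q in [(138,280),(272,255),(298,385),(165,405)]]); print('body off',B.mean(0)-org((-.009,.0572)))
from bench import workorder
workorder.sign_off()
E
```

```text
eraser off [-0.00089386 -0.00051096] [np.float64(0.0533), np.float64(0.0221), np.float64(0.0508), np.float64(0.0227)]
cap off [-0.00222743 -0.00086153]
body off [-0.00283812 -0.00382589]
the job is handed in; nothing more can be done
```

The ink bottle stands upright in the square well and the eraser lies flat in the oblong well. I handed the job in at about 26 s of the 56 s allowed; no verdict is reported.

- **Ink bottle:** I lifted it by its cap, turned it square to the organiser and lowered it until it touched the well floor. In the last pictures it is 2–5 mm from the well centre and looks upright.
- **Eraser:** I gripped it across its width and released it just above the rim, because the fingers do not fit in the well beside it. It dropped about 16 mm and ended about 1 mm from the well centre. Its outline matched a flat eraser to within about 3 mm.
- **At the end:** The arm was well clear with the gripper empty.

Some measurements disagreed:
- **Fingertips:** They touched the desk with the reported TCP about 6.5 mm below it, so they end about 6 mm behind the TCP instead of 25 mm ahead. That is why the jaws closed on the bottle's cap (33 mm gap) when I had aimed for its body. I found the true tip position by touching the desk before gripping the eraser.
- **Cameras:** The scene and top views differed by 2–4 mm in y, and I refined the positions with the wrist camera.

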